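# Hang the dry dough cutters on their rod

### The arm

A 6-joint arm with a two-finger parallel gripper is mounted at the origin on the work surface. World frame = base frame: x ahead of the robot, y to its left, z up, the work surface at z = 0. Lengths are in m, angles in rad, forces in N, time in s.
With the tool pointing down it reaches from about 0.25 to 0.775 m from the base axis. Payload 4 kg.
Tool frame: the origin (TCP) lies at the very end of the fingers, on their centre line; the grasp point (between the pads) lies 19 mm behind it; z points along the fingers, y is the direction in which the jaws open and shut (so a half turn about z gives the same grasp; the last joint's range is limited). The gripper opens to 94 mm and grips with 3 to 60 N. Pads are 16 mm wide; open, the fingers measure 119 mm over their backs; the gripper's body (75 mm by 177 mm) begins 78 mm behind the grasp point.
Start: joints at [-1.316, 0.087, 1.371, -0, 1.684, -0.103], TCP at [0.193, -0.515, 0.206] pointing down, gripper open.
Joint ranges: [-3.1, 3.1], [-0.76, 2.03], [0.27, 2.55], [-1.08, 4.22], [0.17, 2.65], [-2.57, 2.57]. Speed limits (rad/s): [2.79, 2.79, 3.14, 3.14, 3.14, 3.14].

### API

Orientations are given as [roll, pitch, yaw] about the fixed x, y, z axes, in that order (R = Rz(yaw) Ry(pitch) Rx(roll)).
In Python, from bench import robot, snapshot, calibration gives the robot as it stands. The module is installed in compiled form; this text tells all that it offers.
- The arm moves only by the tool servo_tool, never from a script. Its argument "series" is text: rows parted by semicolons, each of 5 numbers parted by spaces: the closure, from -1 (fully open) to 1 (shut), then the shift along the tool's x, y, z in cm, then the turn about the tool's z in rad. A call has 1 to 20 rows; each row is the pose to reach, as a shift and turn from the pose commanded when the call began, along the tool's axes at that moment; what a row does not reach only later rows make up. A row lasts 1/12 s, in which the tool goes at most 41.7 mm and 7.16 degrees, less where a joint would pass 70% of its speed; a pose out of reach is approached as far as the arm can. A call with a gripper value outside its range is refused whole. The fingers move at their own pace and stop on an object; the grip force is fixed at half the most. Time passes only in rows, so rows that repeat a pose let the fingers close. It gives the time, the measured TCP pose, the force and the opening at its end, in the units of the state.
- robot.get_obs(): the state, without advancing time (a new reading comes with each control period).
- snapshot(name): name is "side" or "top" or "wrist"; returns (picture, depth): 480x640x3 uint8, red, green, blue; 480x640 float32, m along the optical axis (not along the pixel's ray), 0 where there is no reading.
- calibration(name): a dict with "fx", "fy", "cx", "cy" (pixels), "rvec" (rotation vector, rad) and "tvec" (3), from world to camera coordinates, as OpenCV has them; the wrist camera has in their place "tool_from_camera" (4x4, takes a point from camera to tool coordinates, whose origin is the TCP and whose axes are the flange's). Camera axes: x right, y down, z forward; pixel columns grow to the right and rows downward; lengths in m; the calibration is good to about 2 mm. A picture is of the moment at which its call begins: read the wrist's pose just before it. calibration takes no time and is no camera call.
- robot.close_job(): hands the job in, once; it reports no verdict.
The state is a dict: "time": time; "joint_positions": joint angles; "qvel": joint speeds; "joint_torque": joint torques, N m; "tool_pos": TCP position; "ee_rot": TCP orientation; "wrist_force": force on the tool from outside, world axes, zero at the start; "wrist_torque": the same for the moment, N m; "width": finger opening in m.
Only numpy, scipy, OpenCV 4.12 (cv2) and the standard library are available. Lean on these libraries where they do the work, as an engineer would, in place of code of your own. Each camera call takes 0.05 s, during which the arm holds its last target. There are 200 camera calls.

### The job

The two blue dough cutters in the drying rack are dry: take the steel rod by its wooden handle, thread it through both blue cutters, lift them off the rack together, and lay the rod back in its stand the way it lay before, with both cutters hanging from it between the two forks. Leave the yellow cutter in its rack.

Things in the scene. Friction and masses are not known exactly. Their poses are not given: they have to be found in the camera images.
- rod: Rod, 0.11 kg, lying level in its stand. Origin: centre of its dark wooden handle, a 20 mm square bar 80 mm long. x axis: along the rod to the tip. Collar at x = 42 mm, bare steel shaft 10 mm thick from 44 mm to the tip at 190. The fixed stand's two steel V forks, 56 mm wide on top, carry it at about x = 55 and 165 mm, its axis 110 mm above the table, prongs 20 mm higher. Lay it back in this start pose.
- blue_a: Blue plastic cutter on edge in a white rack, its hole in line with blue_b's, 32 mm away. Ring 24 mm long, 76 mm outside, 62 mm inside diameter, 40 g. Origin: centre of the hole, 48 mm above the table. x axis: axis of the hole, level, either sense, left-right within 15 degrees. Hung on the rod, its lowest point is 64 mm below the rod's axis.
- blue_b: The other blue cutter: same shape, size, origin and axes as blue_a. Their fixed rack is 74 mm long along the holes' axis and 92 mm wide, open for the rod at both ends; its walls reach up to 26 mm above the table, so the holes are free from there to 79 mm.
- yellow: A yellow cutter of the same shape, size, origin and axes, alone in a second rack of the same kind, nearer to or farther from the robot than the blue ones. To be left alone.
Mind the look-alikes: they are no part of the job. What is shaped like the blue_b but green or pink is not meant.

How it is judged:
By the outcome, as a careful person would: the job done as asked, in the order asked, and still so for the second after the job is handed in, with the robot touching nothing.
It also fails if it takes over 64 s, if anything falls off the work surface, if the arm or the gripper's body presses on something with over 40 N, if the wrist force passes 120 N, or if a joint passes its speed limit or range.

## Working session

There is one attempt and no reset: what is moved stays moved. The work goes in short steps, Python scripts to look and compute and a tool call to move; the robot and the scene stay as the last step left them, time stands still between calls to the robot, and variables do not carry over. Pictures are saved under pics/ and viewed, about 8 in all and at most 12, crops included, and the job is handed in when it is done.

Besides the shell and the picture viewer there is one more tool, called after "Call:" in YAML: its name, and indented under it one key for each argument. servo_tool: Moves the arm, as the interface text tells. Its arguments: {"type":"object","properties":{"series":{"type":"string"}},"required":["series"]}

```bash
mkdir -p pics
cat > h.py <<'E'
import numpy as np, cv2
from bench import robot, snapshot, calibration
def world(name,depth):
    c=calibration(name); v,u=np.mgrid[0:480,0:640]
    P=np.stack([(u-c['cx'])/c['fx']*depth,(v-c['cy'])/c['fy']*depth,depth],-1)
    if 'rvec' in c:
        R=cv2.Rodrigues(np.array(c['rvec'],float))[0]; return (P-np.array(c['tvec']).ravel())@R
    o=robot.get_obs(); T=np.array(c['tool_from_camera']); p=P@T[:3,:3].T+T[:3,3]
    return p@rot(o['ee_rot']).T+np.array(o['tool_pos'])
def rot(r):
    from scipy.spatial.transform import Rotation as Q
    return Q.from_euler('xyz',r).as_matrix()
def save(n,im): cv2.imwrite('pics/'+n+'.png',im[...,::-1])
E
python3 - <<'E'
from h import *
print(robot.get_obs())
ims=[]
for n in('top','side'):
    p,d=snapshot(n); save(n,p); np.save(n+'.npy',d); ims.append(p); print(n,calibration(n))
E
```

```text
{'time': 0.0, 'joint_positions': array([-1.31612136e+00,  8.79510162e-02,  1.37222489e+00, -5.43458654e-05,
        1.68358124e+00, -1.03060900e-01]), 'qvel': array([-0.00048711, -0.00110231, -0.00239654,  0.00124194,  0.00035948,
       -0.00107539]), 'joint_torque': array([ 7.34377008e-04, -3.40180814e+01, -3.02430189e+01,  7.17822346e-02,
        3.29543184e-02, -1.64833932e-04]), 'tool_pos': array([ 0.19244687, -0.51465896,  0.20432124]), 'ee_rot': array([-3.13943409e+00, -1.68952118e-04,  3.57729624e-01]), 'wrist_force': array([0.04715184, 0.34454086, 0.39885617]), 'wrist_torque': array([-0.03981753,  0.01933705,  0.02597061]), 'width': 0.09427424171180601}
top {'fx': 620.3856248003592, 'fy': 620.3856248003592, 'cx': 324.7643461996784, 'cy': 238.519084987735, 'rvec': array([ 2.10438182, -2.12487093,  0.20532829]), 'tvec': array([0.01614532, 0.4893326 , 1.3470128 ])}
side {'fx': 545.5534873237782, 'fy': 545.5534873237782, 'cx': 317.50881218708815, 'cy': 231.16512575796358, 'rvec': array([ 0.77388324, -2.53863972,  1.1827409 ]), 'tvec': array([0.43270684, 0.25281026, 0.99807184])}
```

View pics/top.png

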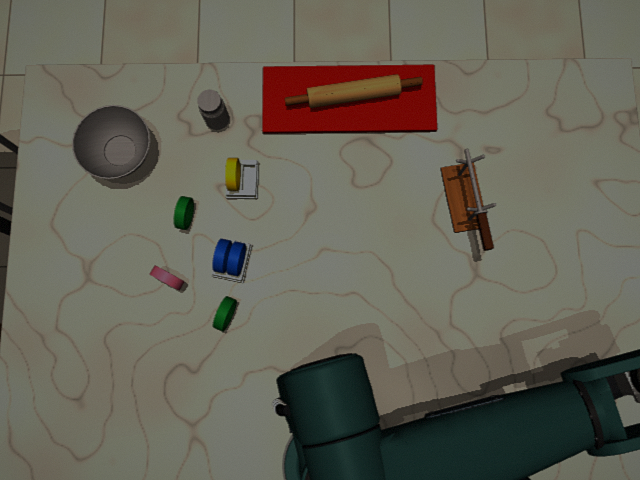

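View pics/side.png

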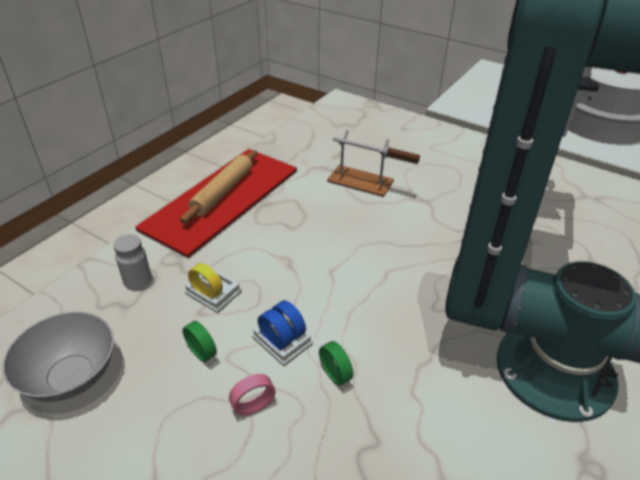

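Top view: the image's up is +x and its left is +y. The rod is at (470–490, 150–250), with its handle at (487,230) nearest the robot and its tip at (468,150).

Candidates:
- Blue pair at (222,257) and (237,259): chosen.
- Yellow at (233,173), green at (184,212) and (225,313), pink at (168,277): look-alikes, rejected.
- The rolling pin at (365,90) is not the rod.

Run:
```python
from h import *
d=np.load('top.npy'); p=cv2.imread('pics/top.png')[...,::-1]; W=world('top',d)
print('table z',np.median(W[280:320,330:420,2]))
hsv=cv2.cvtColor(np.ascontiguousarray(p),cv2.COLOR_RGB2HSV)
def line(P,n):
    c=np.median(P,0); v=np.linalg.svd(P[:,:2]-P[:,:2].mean(0))[2][0]; v*=np.sign(v[0]+1e-9)
    s=(P[:,:2]-P[:,:2].mean(0))@v
    print(n,len(P),P.mean(0).round(4),'z',np.percentile(P[:,2],[5,50,95]).round(3),'yaw',np.arctan2(v[1],v[0]).round(3),'ext',s.min().round(4),s.max().round(4), 'lo',(P[:,:2].mean(0)+v*s.min()).round(4),'hi',(P[:,:2].mean(0)+v*s.max()).round(4))
roi=np.zeros(d.shape,bool); roi[140:265,435:505]=1
hi=roi&(W[...,2]>.095)
sat=hsv[...,1]>90
line(W[hi&sat],'handle'); 
line(W[hi&~sat&(abs(W[...,2]-.113)<.008)],'shaft')
b=(hsv[...,0]>100)&(hsv[...,0]<130)&(hsv[...,1]>150); b[:,300:]=0
bt=b&(W[...,2]>.06); line(W[bt],'blue')
P=W[bt]
import scipy.cluster.vq as vq
c,l=vq.kmeans2(P[:,1].astype(float),np.array([P[:,1].min()+.012,P[:,1].max()-.012]))
for k in(0,1): line(P[l==k],'ring%d'%k)
crop=cv2.resize(p[130:340,140:270],None,fx=3.,fy=3.,interpolation=cv2.INTER_CUBIC)[:600]
crop2=cv2.resize(p[140:270,420:510],None,fx=4,fy=4,interpolation=cv2.INTER_CUBIC)
o=np.zeros((600,800,3),np.uint8);o[:600,:390]=crop;o[:520,400:760]=crop2; save('crop1',o)
```

```text
table z 0.00047092280117817375
handle 412 [ 0.49   -0.3211  0.1465] z [0.11  0.119 0.125] yaw -0.729 ext -0.4235 0.1134 lo [ 0.174  -0.0391] hi [ 0.5746 -0.3967]
shaft 411 [ 0.5903 -0.3159  0.1139] z [0.108 0.114 0.119] yaw 0.149 ext -0.1422 0.0869 lo [ 0.4497 -0.337 ] hi [ 0.6762 -0.303 ]
blue 693 [0.4421 0.223  0.0889] z [0.064 0.081 0.088] yaw 0.521 ext -0.3554 0.0497 lo [0.1338 0.0462] hi [0.4852 0.2477]
ring0 11 [0.173  0.0578 0.7042] z [0.456 0.576 1.417] yaw -0.777 ext -0.0268 0.0658 lo [0.1539 0.0767] hi [0.2199 0.0117]
ring1 682 [0.4465 0.2257 0.079 ] z [0.064 0.081 0.088] yaw -0.17 ext -0.0351 0.0381 lo [0.4119 0.2316] hi [0.484  0.2192]
```

View pics/crop1.png

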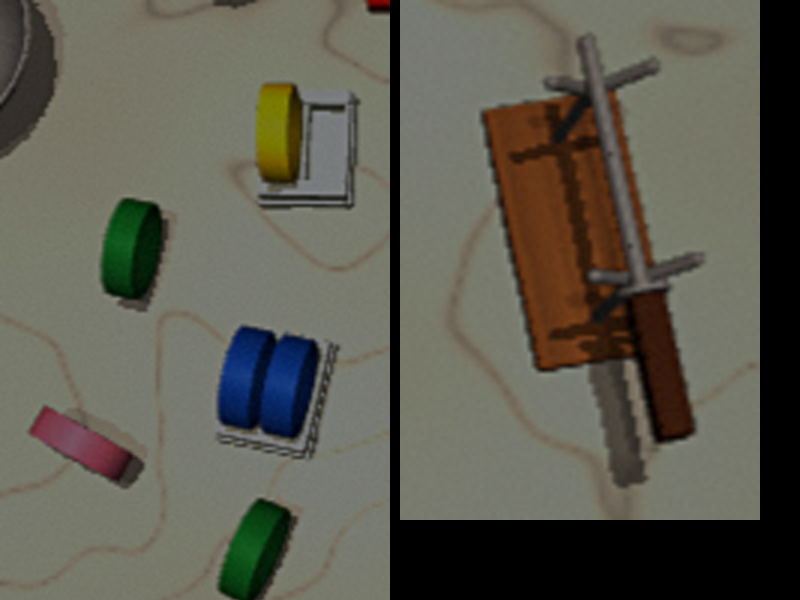

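The crop confirms the choice: the blue pair in the white rack, and the rod on its wooden stand with the brown handle toward the robot. Moving above the handle for a close look.

Call:
servo_tool:
  series: "-1 4 -0.7 -3 0.05; -1 8 -1.5 -6 0.1; -1 12 -2.2 -8 0.15; -1 16 -3 -8 0.2; -1 20 -4 -8 0.2; -1 24 -5 -8 0.2; -1 28 -5.7 -8 0.2; -1 31 -6.3 -8 0.2; -1 33 -6.7 -8 0.2; -1 34 -6.9 -8 0.2; -1 34 -6.9 -8 0.2; -1 34 -6.9 -8 0.2; -1 34 -6.9 -8 0.2"

```text
time: 1.18
tool_pos: [0.4857, -0.3325, 0.2854]
ee_rot: [3.141, 0.001, 0.156]
wrist_force: [-0.2, -0.2, -1.3]
width: 0.0942
```

Run:
```python
from h import *
o=robot.get_obs(); print(o['time'],o['tool_pos'],o['ee_rot'])
p,d=snapshot('wrist'); save('w1',p); np.save('w1.npy',d); np.save('w1W.npy',world('wrist',d)); print(calibration('wrist'))
```

```text
1.1833 [ 0.48571905 -0.33248845  0.2853653 ] [3.14136238e+00 9.79434246e-04 1.55979209e-01]
{'fx': 345.6511763719409, 'fy': 345.6511763719409, 'cx': 322.548826346686, 'cy': 235.269579661904, 'tool_from_camera': array([[ 6.23954970e-04, -9.67187425e-01, -2.54063171e-01,
         7.27822830e-02],
       [ 9.99998843e-01,  9.55889727e-04, -1.18305331e-03,
        -2.28435346e-04],
       [ 1.38709066e-03, -2.54062139e-01,  9.67186903e-01,
        -1.79292567e-01],
       [ 0.00000000e+00,  0.00000000e+00,  0.00000000e+00,
         1.00000000e+00]])}
```

View pics/w1.png

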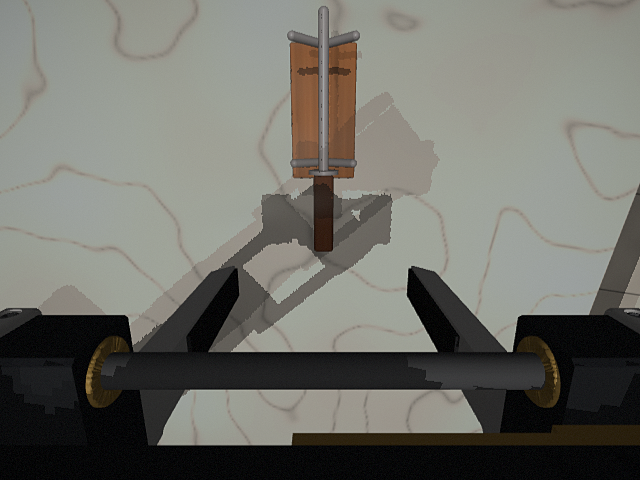

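The wrist view shows the rod straight ahead at column 323. The tip is at row 8, the collar at 175, and the handle runs from 177 to 250.

```bash
cat >> h.py <<'E'
def ray(u,v,z,o,name='wrist'):
    c=calibration(name); T=np.array(c['tool_from_camera']); R=rot(o['ee_rot'])
    r=R@T[:3,:3]@np.array([(u-c['cx'])/c['fx'],(v-c['cy'])/c['fy'],1]); a=R@T[:3,3]+o['tool_pos']
    return a+r*(z-a[2])/r[2]
def totool(p,o): return (np.asarray(p)-o['tool_pos'])@rot(o['ee_rot'])
E
python3 - <<'E'
from h import *
o=robot.get_obs(); p=cv2.imread('pics/w1.png'); W=np.load('w1W.npy')
hsv=cv2.cvtColor(p,cv2.COLOR_BGR2HSV)
m=np.zeros(W.shape[:2],bool); m[165:262,305:342]=1
z=W[...,2]; m&=(z>.1)&(z<.14); P=W[m]; m2=m&(hsv[...,1]>100)
Q=totool(W[m2],o)*100; print('handle tool cm min/max/mean',Q.min(0).round(2),Q.max(0).round(2),Q.mean(0).round(2),'z',np.percentile(W[m2][:,2],[5,50,95]))
s=np.zeros_like(m); s[5:165,312:336]=1; s&=(z>.105)&(z<.125); S=totool(W[s],o)*100
s2=s&(abs(np.mgrid[0:480,0:640][1]-323.5)<4); S=totool(W[s2],o)*100
f=np.polyfit(S[:,0],S[:,1],1); print('shaft n',len(S),'slope',f,'xmax',S[:,0].max(),'z top',np.percentile(W[s2][:,2],[50,90]))
for v,zz in((177,.12),(250,.12),(8,.11)): print(v,(totool(ray(323,v,zz,o),o)*100).round(2), ray(323,v,zz,o))
np.save('rod0.npy',np.r_[o['tool_pos'],o['ee_rot']])
E
```

```text
handle tool cm min/max/mean [-3.5  -1.13 16.33] [ 5.18  0.99 17.71] [ 0.21  0.04 16.58] z [0.11838382 0.11985298 0.12106798]
shaft n 1258 slope [-0.00135508  0.03111355] xmax 19.30739525622712 z top [0.11468182 0.11578838]
177 [ 4.17 -0.02 16.56] [ 0.52668282 -0.32605336  0.12      ]
250 [-3.37 -0.02 16.56] [ 0.45219283 -0.33780009  0.12      ]
8 [19.22 -0.04 17.55] [ 0.67535492 -0.30261124  0.11      ]
```

Call:
servo_tool:
  series: "-1 0.2 0 4 0; -1 0.2 0 8 0; -1 0.2 0 12 0; -1 0.2 0 15 0; -1 0.2 0 17.5 0; -1 0.2 0 19 0; -1 0.2 0 19.4 0; -1 0.2 0 19.4 0; -1 0.2 0 19.4 0"

```text
time: 1.98
tool_pos: [0.4888, -0.3324, 0.0929]
ee_rot: [3.14, -0.001, 0.156]
wrist_force: [0.8, 0.0, 0.8]
width: 0.0937
```

Call:
servo_tool:
  series: "1 0 0 0 0; 1 0 0 0 0; 1 0 0 0 0; 1 0 0 0 0; 1 0 0 0 0; 1 0 0 0 0; 1 0 0 0 0; 1 0 0 0 0; 1 0 0 0 0; 1 0 0 0 0; 1 0 0 0 0; 1 0 0 0 0"

```text
time: 2.98
tool_pos: [0.489, -0.3318, 0.0916]
ee_rot: [3.14, -0.0, 0.158]
wrist_force: [-0.4, -1.5, -0.1]
width: 0.0195
```

Call:
servo_tool:
  series: "1 0 0 -1 0; 1 0 0 -3 0; 1 0 0 -6 0; 1 0 0 -9 0; 1 0 0 -12 0; 1 0 -2 -13 -0.1; 1 0 -4 -13 -0.2; 1 -0.5 -7 -13 -0.3; 1 -1 -10 -13 -0.4; 1 -1.5 -13 -13 -0.5; 1 -2 -16 -13 -0.6; 1 -2.5 -19 -13 -0.7; 1 -3 -22 -13 -0.8; 1 -3.2 -25 -13 -0.9; 1 -3.5 -28 -13 -1; 1 -3.7 -30 -13 -1.1; 1 -3.8 -31 -13 -1.2; 1 -3.8 -31.2 -13 -1.243; 1 -3.8 -31.2 -13 -1.243; 1 -3.8 -31.2 -13 -1.243"

```text
time: 4.65
tool_pos: [0.4022, -0.0289, 0.222]
ee_rot: [3.141, 0.0, 1.4]
wrist_force: [0.6, -0.5, -1.1]
width: 0.0201
```

Run:
```python
from h import *
o=robot.get_obs(); print(o['time'],o['tool_pos'],o['ee_rot'],o['width'],o['wrist_force'])
p,d=snapshot('wrist'); save('w2',p); W=world('wrist',d); np.save('w2W.npy',W)
hsv=cv2.cvtColor(p,cv2.COLOR_RGB2HSV)
b=(hsv[...,0]>100)&(hsv[...,0]<130)&(hsv[...,1]>120)&(hsv[...,2]>40)
z=W[...,2]; b&=(z>.03)&(z<.1)
P=W[b]; print(len(P),P.min(0),P.max(0)); Q=totool(P,o)*100; print('tool',Q.min(0),Q.max(0))
# tops of rings
t=b&(z>.075); Q=totool(W[t],o); 
c=np.histogram(Q[:,0],bins=24); print(c[0],c[1].round(3))
np.save('blue.npy',P)
```

```text
4.65 [ 0.40222743 -0.02887308  0.22196367] [3.14095742e+00 2.13211264e-04 1.40008822e+00] 0.02012653317128088 [ 0.64834563 -0.45646571 -1.12926353]Traceback (most recent call last):
  File "<stdin>", line 7, in <module>
    return umr_minimum(a, axis, None, out, keepdims, initial, where)
ValueError: zero-size array to reduction operation minimum which has no identity
```

View pics/w2.png

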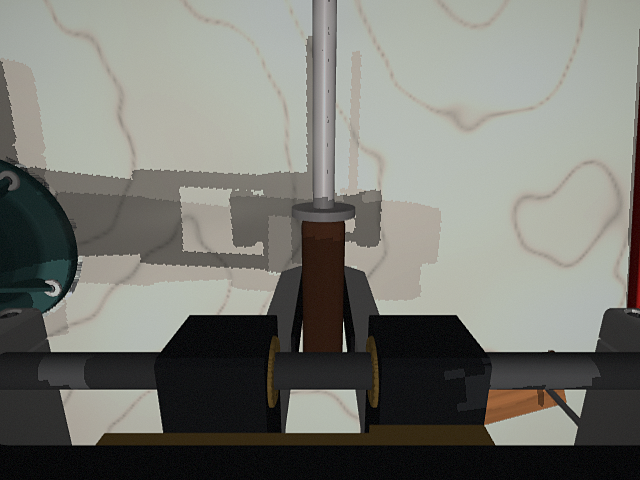

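The rod sits straight in the grip at column 324, but the cutters are out of view. I'll advance 12 cm while still high to see them.

Call:
servo_tool:
  series: "1 2 0 0 0; 1 5 0 -1 0; 1 8 0 -2 0; 1 11 0 -2 0; 1 12 0 -2 0; 1 12 0 -2 0; 1 12 0 -2 0; 1 12 0 -2 0"

```text
time: 5.37
tool_pos: [0.4225, 0.088, 0.241]
ee_rot: [-3.141, 0.001, 1.399]
wrist_force: [-0.7, -0.1, -0.7]
width: 0.0197
```

```bash
cat > ring.py <<'E'
from h import *
def go(n):
    o=robot.get_obs(); print(o['time'],o['tool_pos'],o['ee_rot'],o['width'])
    p,d=snapshot('wrist'); save(n,p); W=world('wrist',d)
    hsv=cv2.cvtColor(p,cv2.COLOR_RGB2HSV); z=W[...,2]
    b=(hsv[...,0]>100)&(hsv[...,0]<130)&(hsv[...,1]>120)&(z>.02)&(z<.1)
    P=W[b]; print(len(P),P.min(0),P.max(0))
    yaw=o['ee_rot'][2]
    # axis yaw: choose the one that minimises extent of the pair along axis
    best=min(np.arange(1.2,1.6,.005),key=lambda a:np.ptp(np.percentile(P[:,:2]@[np.cos(a),np.sin(a)],[1,99])))
    a=np.array([np.cos(best),np.sin(best)]); s=P[:,:2]@a; q=P[:,:2]@[-a[1],a[0]]
    print('axis yaw',best,'s 0.5/99.5',np.percentile(s,[.5,99.5]),'q',np.percentile(q,[.5,99.5]),'ztop',np.percentile(P[:,2],99))
    c=np.percentile(s,[.5,99.5]).mean()*a+np.percentile(q,[.5,99.5]).mean()*np.array([-a[1],a[0]])
    print('mid',c,'tool cm',totool([c[0],c[1],.048],o)*100)
    t=b&(z>.07); print(np.histogram(W[t][:,:2]@a,bins=20))
if __name__=='__main__': import sys; go(sys.argv[1])
E
python3 ring.py w3
```

```text
5.3667 [0.4224605  0.0880256  0.24103832] [-3.14072673e+00  1.20397733e-03  1.39908392e+00] 0.019745155247351473
3294 [0.06069383 0.0565616  0.02001229] [0.49093065 0.26029121 0.0865396 ]
axis yaw 1.3449999999999969 s 0.5/99.5 [0.29395088 0.34888361] q [-0.42466523 -0.35220805] ztop 0.08522547401273886
mid [0.45053633 0.22629425] tool cm [14.12648403  0.42040066 19.28648085]
(array([127, 134, 133, 143, 135, 136, 142, 139,  37,   0,   0, 116, 152,
       144, 150, 145, 154, 149, 139, 113]), array([0.29361103, 0.29641396, 0.29921689, 0.30201982, 0.30482275,
       0.30762568, 0.31042861, 0.31323154, 0.31603447, 0.3188374 ,
       0.32164033, 0.32444326, 0.32724619, 0.33004912, 0.33285205,
       0.33565498, 0.33845791, 0.34126084, 0.34406377, 0.3468667 ,
       0.34966963]))
```

View pics/w3.png

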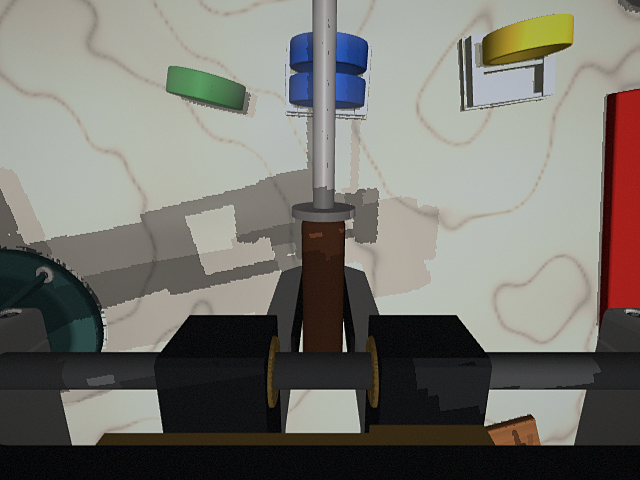

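The wrist view shows the blue pair at (328,52) and (328,90), with the yellow and green cutters clear of the path. The hole axis is at yaw ≈1.345, midpoint (0.4505, 0.2263). I'll back off, align and descend to hole height.

Call:
servo_tool:
  series: "1 -3 -0.3 0 0.02; 1 -6 -0.6 0 0.054; 1 -9 -0.9 0 0.054; 1 -10.8 -1 2 0.054; 1 -10.8 -1 5 0.054; 1 -10.8 -1 9 0.054; 1 -10.8 -1 13 0.054; 1 -10.8 -1 17 0.054; 1 -10.8 -1 19.5 0.054; 1 -10.8 -1 20.7 0.054; 1 -10.8 -1 20.7 0.054; 1 -10.8 -1 20.7 0.054; 1 -10.8 -1 20.7 0.054"

```text
time: 6.5
tool_pos: [0.3956, -0.0163, 0.0359]
ee_rot: [3.139, 0.0, 1.346]
wrist_force: [-0.5, 0.1, 0.1]
width: 0.0199
```

Run:
```python
from h import *
o=robot.get_obs(); print(o['time'],o['tool_pos'],o['ee_rot'],o['width'])
d1=np.array([np.cos(1.345),np.sin(1.345)]); tgt=np.array([.4505,.2263])-.11*d1
print('to final tool cm',totool([*tgt,.034],o)*100)
p,d=snapshot('wrist'); W=world('wrist',d)
T=totool(W.reshape(-1,3),o).reshape(W.shape)
z=W[...,2]; s=(z>.04)&(z<.075)&(abs(T[...,1])<.004)&(T[...,0]>.05)&(T[...,0]<.185)
print('shaft top z vs x',np.polyfit(T[s][:,0],z[s],1), 'y vs x',np.polyfit(T[s][:,0],T[s][:,1],1),s.sum())
p,d=snapshot('side'); W=world('side',d); 
hsv=cv2.cvtColor(p,cv2.COLOR_RGB2HSV); b=(hsv[...,0]>100)&(hsv[...,0]<130)&(hsv[...,1]>120)&(W[...,2]>.01)&(W[...,2]<.1)&(W[...,1]>.15)
P=W[b]; print('side blue',P.min(0),P.max(0))
c=cv2.resize(p[230:400,200:440],None,fx=3,fy=3,interpolation=cv2.INTER_CUBIC); save('s1',c)
```

```text
6.5 [ 0.39557095 -0.01633348  0.03589676] [3.13888151e+00 1.12573099e-04 1.34551005e+00] 0.019932242085428757
to final tool cm [13.87727529 -0.07209773  0.18791861]
shaft top z vs x [0.00372913 0.05896919] y vs x [-5.05986365e-04  3.17875653e-05] 3715
side blue [0.40654729 0.19512472 0.01330823] [0.48700341 0.26303872 0.0879432 ]
```

View pics/s1.png

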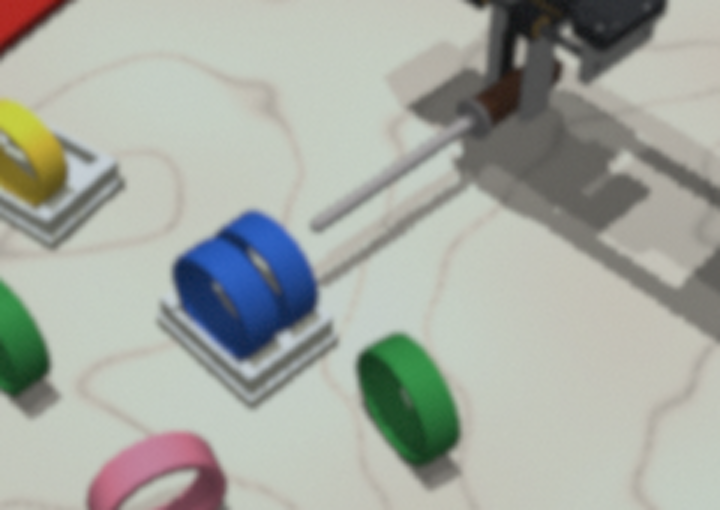

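The rod is level at z≈0.055, and the side view shows its tip (315,222 in the crop) in line with the holes. Inserting.

Call:
servo_tool:
  series: "1 1 0 0 0; 1 2.5 0 0 0; 1 4 0 0 0; 1 5.5 0 0 0; 1 7 0 0 0; 1 8.5 0 0 0; 1 10 0 0 0; 1 11.5 0 0 0; 1 12.7 0 0 0; 1 13.5 0 0 0; 1 13.9 0 0 0; 1 13.9 0 0 0; 1 13.9 0 0 0; 1 13.9 0 0 0"

```text
time: 7.77
tool_pos: [0.4254, 0.1195, 0.0346]
ee_rot: [3.141, 0.0, 1.346]
wrist_force: [-0.2, 0.6, -1.2]
width: 0.0198
```

```bash
python3 ring.py w4
python3 - <<'E'
from h import *
p,d=snapshot('side')
c=cv2.resize(p[230:400,200:440],None,fx=3,fy=3,interpolation=cv2.INTER_CUBIC); save('s2',c)
E
```

```text
7.7667 [0.42539    0.11951733 0.03458366] [3.14137507e+00 3.55696663e-04 1.34628872e+00] 0.01981925310285764
19805 [0.40972858 0.11384764 0.02001056] [0.4887124  0.25156561 0.09987661]
axis yaw 1.3499999999999968 s 0.5/99.5 [0.29129588 0.33852804] q [-0.42481126 -0.3548132 ] ztop 0.08601371879139375
mid [0.44931672 0.22189547] tool cm [10.51307798  0.05371082 -1.34536175]
(array([  13,    9,    7,    0,    0,    0,    0,    0,    0,    0,    0,
          0,    0, 1740, 2963, 3100, 3083,   67, 3046, 1606]), array([0.20426437, 0.21076243, 0.2172605 , 0.22375856, 0.23025663,
       0.23675469, 0.24325276, 0.24975082, 0.25624888, 0.26274695,
       0.26924501, 0.27574308, 0.28224114, 0.28873921, 0.29523727,
       0.30173534, 0.3082334 , 0.31473146, 0.32122953, 0.32772759,
       0.33422566]))
```

View pics/s2.png

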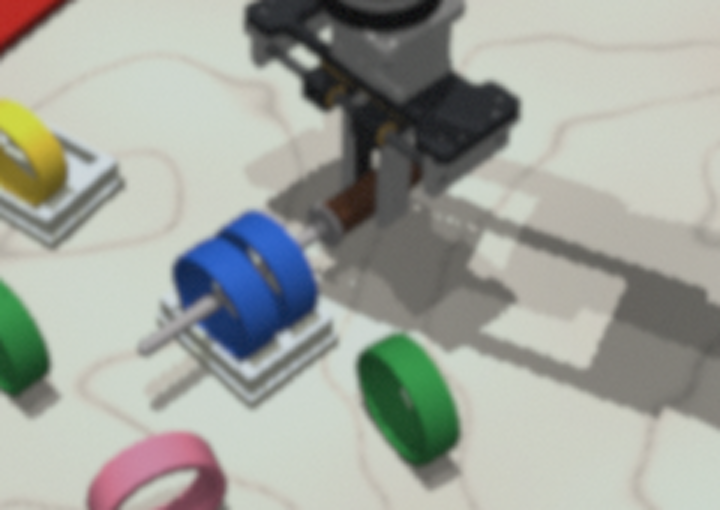

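The side view shows the rod through both blue rings, its tip emerging at (145,347) in the crop, and no contact force. Lifting gently.

Call:
servo_tool:
  series: "1 0 0 -0.5 0; 1 0 0 -1 0; 1 0 0 -1.5 0; 1 0 0 -1.9 0; 1 0 0 -2.3 0; 1 0 0 -2.8 0; 1 0 0 -3.4 0; 1 0 0 -4.2 0; 1 0 0 -5.2 0; 1 0 0 -6.5 0; 1 0 0 -8 0; 1 0 0 -9.5 0; 1 0 0 -11 0; 1 0 0 -12.5 0; 1 0 0 -14 0; 1 0 0 -15 0; 1 0 0 -15.7 0; 1 0 0 -16 0; 1 0 0 -16 0; 1 0 0 -16 0"

```text
time: 9.53
tool_pos: [0.4251, 0.12, 0.1939]
ee_rot: [-3.141, 0.001, 1.347]
wrist_force: [-0.4, 0.5, -3.4]
width: 0.0197
```

```bash
cat > chk.py <<'E'
from h import *
import sys
o=robot.get_obs(); print(o['time'],o['tool_pos'],o['ee_rot'],o['width'],o['wrist_force'])
p,d=snapshot('side'); W=world('side',d)
hsv=cv2.cvtColor(p,cv2.COLOR_RGB2HSV); b=((hsv[...,0]>100)&(hsv[...,0]<130)&(hsv[...,1]>120)&(hsv[...,2]>35)).astype(np.uint8)
b=cv2.morphologyEx(b,cv2.MORPH_OPEN,np.ones((3,3))).astype(bool)
P=W[b]; T=totool(P,o)*100
print('blue n',len(P),'world',np.percentile(P,[1,99],axis=0).round(3),'tool cm',np.percentile(T,[1,99],axis=0).round(2))
v,u=np.nonzero(b); cu,cv=int(np.median(u)),int(np.median(v)); x0=min(max(cu-130,0),380); y0=min(max(cv-90,0),300)
save(sys.argv[1],cv2.resize(p[y0:y0+180,x0:x0+260],None,fx=3,fy=3,interpolation=cv2.INTER_CUBIC))
E
python3 chk.py s3
```

```text
9.5333 [0.42507637 0.11996455 0.19385286] [-3.14057128e+00  5.04312585e-04  1.34678003e+00] 0.019665871326426776 [-0.43466958  0.45998163 -3.39175514]
blue n 1450 world [[0.407 0.202 0.154]
 [0.483 0.263 0.226]] tool cm [[ 8.38 -3.95 -3.22]
 [13.89  3.    3.94]]
```

View pics/s3.png

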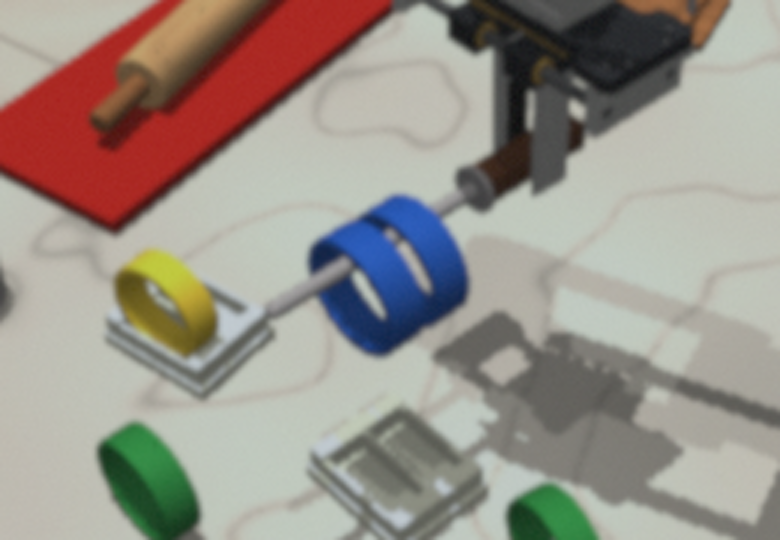

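Both rings hang centred at rod x≈84–139 mm and the rack is empty. I'll carry them smoothly back over the stand.

Call:
servo_tool:
  series: "1 -0.5 0.2 -0.3 0.01; 1 -1.4 0.5 -0.8 0.04; 1 -2.8 1.1 -1.5 0.08; 1 -4.7 1.8 -2.2 0.13; 1 -7 2.7 -3 0.2; 1 -9.4 3.6 -3.5 0.26; 1 -11.7 4.5 -3.8 0.33; 1 -14 5.4 -4 0.39; 1 -16.4 6.2 -4 0.46; 1 -18.7 7.1 -4 0.52; 1 -21 8 -4 0.59; 1 -23.4 8.9 -4 0.65; 1 -25.7 9.8 -4 0.72; 1 -28 10.7 -4 0.78; 1 -30.4 11.6 -4 0.85; 1 -32.7 12.5 -4 0.91; 1 -35.1 13.4 -4 0.98; 1 -37.4 14.3 -4 1.04; 1 -39.3 15 -4 1.1; 1 -40.6 15.5 -4 1.14"

```text
time: 11.25
tool_pos: [0.4855, -0.3131, 0.234]
ee_rot: [3.142, 0.001, 0.201]
wrist_force: [-0.3, -0.2, -2.9]
width: 0.0197
```

Run:
```python
from h import *
o=robot.get_obs(); print(o['time'],o['tool_pos'],o['ee_rot'],o['wrist_force'])
print('to above-stand cm',totool([.489,-.332,o['tool_pos'][2]],o)*100,'turn',o['ee_rot'][2]-.157)
```

```text
11.25 [ 0.48554187 -0.31308618  0.2339889 ] [3.14158504e+00 1.18236606e-03 2.00569190e-01] [-0.30217889 -0.20082359 -2.88904212]
to above-stand cm [-3.79340386e-02  1.92236134e+00  5.94868679e-05] turn 0.043569189707053174
```

Call:
servo_tool:
  series: "1 0 0.8 0 0.02; 1 0 1.5 0 0.035; 1 0 1.9 0 0.044; 1 0 1.9 0 0.044; 1 0 1.9 0 0.044; 1 0 1.9 0 0.044; 1 0 1.9 0 0.044; 1 0 1.9 0 0.044"

```text
time: 11.92
tool_pos: [0.4903, -0.3282, 0.2348]
ee_rot: [3.141, -0.0, 0.164]
wrist_force: [0.4, 0.4, -0.9]
width: 0.0198
```

```bash
python3 chk.py s4
python3 - <<'E'
from h import *
o=robot.get_obs()
print('to lay cm',totool([.489,-.332,.0916],o)*100,'turn',o['ee_rot'][2]-.157)
# fork check: prong tips (z .12-.135) in the wrist view, rod-frame
p,d=snapshot('wrist'); W=world('wrist',d); T=totool(W.reshape(-1,3),o).reshape(W.shape)
m=(W[...,2]>.118)&(W[...,2]<.136)&(abs(T[...,1])<.04)&(T[...,0]>.03)&(T[...,0]<.2)
for lo,hi in((.03,.09),(.13,.2)):
    k=m&(T[...,0]>lo)&(T[...,0]<hi); Q=T[k]; 
    if len(Q): print(lo,len(Q),Q.min(0).round(4),Q.max(0).round(4))
E
```

```text
11.9167 [ 0.49034175 -0.32821119  0.23476777] [ 3.14135028e+00 -2.90481785e-04  1.63778744e-01] 0.01976896231556983 [ 0.44163586  0.3851452  -0.8869739 ]
blue n 758 world [[ 0.562 -0.346  0.195]
 [ 0.623 -0.268  0.266]] tool cm [[ 7.85 -4.24 -3.12]
 [13.37  3.26  3.94]]
to lay cm [-0.19212521  0.33987252 14.31005473] turn 0.0066231291776799595
0.03 363 [ 0.0462 -0.0281  0.104 ] [0.0541 0.0352 0.1167]
```

View pics/s4.png

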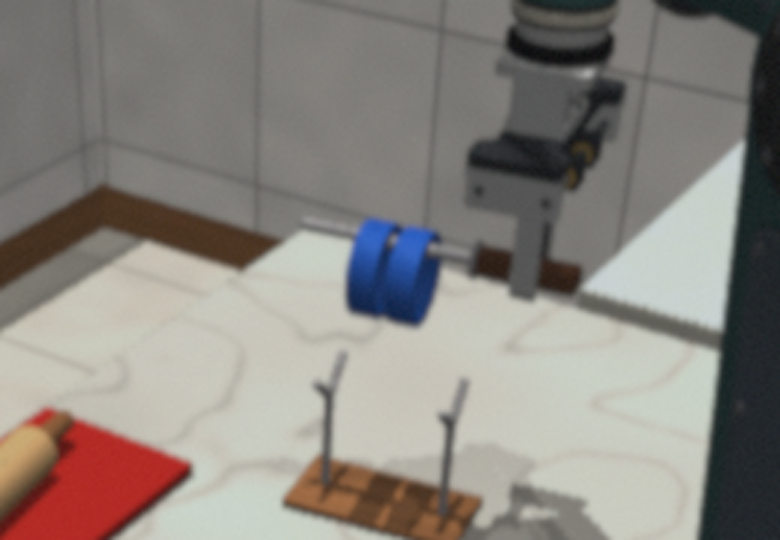

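The rings hang well inside the fork spacing. The fork centre offset (y +3.5 mm) agrees with the required correction. Lowering.

Call:
servo_tool:
  series: "1 -0.1 0.2 0.5 0.004; 1 -0.2 0.34 1.3 0.007; 1 -0.2 0.34 2.3 0.007; 1 -0.2 0.34 3.5 0.007; 1 -0.2 0.34 4.8 0.007; 1 -0.2 0.34 6 0.007; 1 -0.2 0.34 7.2 0.007; 1 -0.2 0.34 8.4 0.007; 1 -0.2 0.34 9.4 0.007; 1 -0.2 0.34 10 0.007; 1 -0.2 0.34 10 0.007; 1 -0.2 0.34 10 0.007"

```text
time: 13.02
tool_pos: [0.4888, -0.3325, 0.1343]
ee_rot: [-3.141, 0.0, 0.156]
wrist_force: [0.4, 0.1, -1.9]
width: 0.02
```

Run:
```python
from h import *
o=robot.get_obs(); print(o['tool_pos'],o['ee_rot'],o['wrist_force'])
print('to lay cm',totool([.489,-.332,.0916],o)*100,'turn',o['ee_rot'][2]-.157)
```

```text
[ 0.48879153 -0.33249937  0.1342595 ] [-3.14136517e+00  2.14999693e-04  1.55796196e-01] [ 0.4321671   0.07811645 -1.90477263]
to lay cm [ 0.02926034 -0.04512716  4.26595445] turn -0.0012038043949124944
```

Call:
servo_tool:
  series: "1 0 0 0.6 0; 1 0 0 1.3 0; 1 0 0 2 0; 1 0 0 2.7 0; 1 0 0 3.3 0; 1 0 0 3.7 0; 1 0 0 4 0; 1 0 0 4.2 0; 1 0 0 4.2 0; 1 0 0 4.2 0; 1 0 0 4.2 0; 1 0 0 4.2 0"

```text
time: 14.02
tool_pos: [0.489, -0.3328, 0.093]
ee_rot: [3.141, -0.001, 0.156]
wrist_force: [0.5, 0.1, -2.0]
width: 0.0197
```

```bash
python3 chk.py s5
```

```text
14.0167 [ 0.48902646 -0.33275721  0.0929692 ] [ 3.14079122e+00 -5.52147940e-04  1.55723995e-01] 0.019653407747205864 [ 0.4657849   0.07106563 -2.03182721]
blue n 617 world [[ 0.561 -0.35   0.053]
 [ 0.62  -0.274  0.124]] tool cm [[ 7.86 -4.11 -3.13]
 [13.21  3.17  3.99]]
```

View pics/s5.png

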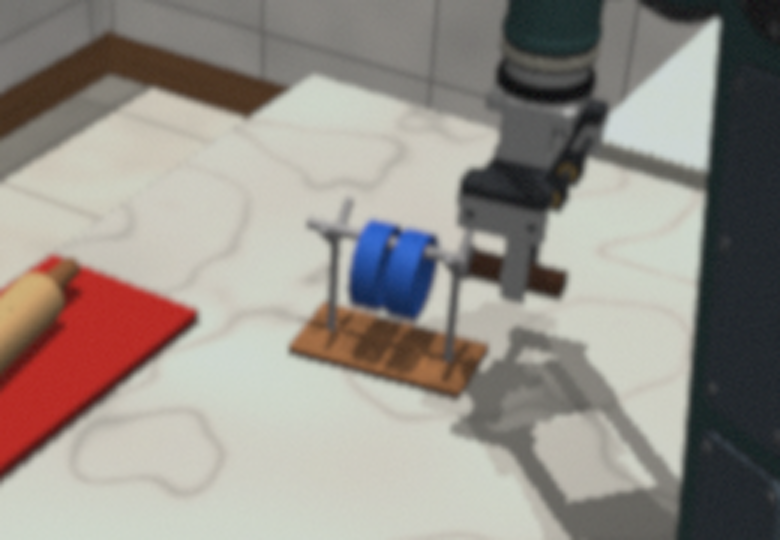

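The rod lies in both forks with the rings between them, but the gripper still carries the weight. Lowering about 1.5 mm more, then releasing.

Call:
servo_tool:
  series: "1 0 0 0.05 0; 1 0 0 0.1 0; 1 0 0 0.15 0; 1 0 0 0.15 0; 1 0 0 0.15 0; 1 0 0 0.15 0"

```text
time: 14.57
tool_pos: [0.489, -0.3325, 0.0913]
ee_rot: [3.141, -0.001, 0.156]
wrist_force: [0.2, 0.8, -0.4]
width: 0.0196
```

Call:
servo_tool:
  series: "0.4 0 0 0 0; 0.2 0 0 0 0; 0 0 0 0 0; -0.3 0 0 0 0; -0.6 0 0 0 0; -1 0 0 0 0; -1 0 0 0 0; -1 0 0 0 0; -1 0 0 0 0; -1 0 0 0 0"

```text
time: 15.4
tool_pos: [0.4888, -0.3325, 0.091]
ee_rot: [3.142, 0.0, 0.156]
wrist_force: [-0.8, 0.9, 0.5]
width: 0.0832
```

Call:
servo_tool:
  series: "-1 0 0 -1 0; -1 0 0 -3 0; -1 0 0 -6 0; -1 0 0 -9 0; -1 0 0 -12 0; -1 0 0 -15 0; -1 0 0 -18 0; -1 0 0 -19.4 0; -1 0 0 -19.4 0; -1 0 0 -19.4 0; -1 0 0 -19.4 0; -1 0 0 -19.4 0; -1 0 0 -19.4 0"

```text
time: 16.48
tool_pos: [0.4883, -0.3321, 0.2828]
ee_rot: [-3.139, 0.003, 0.156]
wrist_force: [-0.8, 0.5, 0.8]
width: 0.0943
```

```bash
python3 chk.py s6
python3 - <<'E'
from h import *
o=robot.get_obs()
p,W=(lambda a:(a[0],world('wrist',a[1])))(snapshot('wrist')); z=W[...,2]
hsv=cv2.cvtColor(p,cv2.COLOR_RGB2HSV)
m=np.zeros(z.shape,bool); m[150:270,290:350]=1; m&=(z>.1)&(z<.14)&(hsv[...,1]>100); Q=W[m]
print('handle z',np.percentile(Q[:,2],[5,50,95]),'mean xy',Q.mean(0), 'tool',(totool(Q,o)*100).mean(0))
W0=np.load('w1W.npy'); h0=cv2.cvtColor(cv2.imread('pics/w1.png'),cv2.COLOR_BGR2HSV); m=np.zeros(z.shape,bool); m[150:270,290:350]=1; m&=(W0[...,2]>.1)&(W0[...,2]<.14)&(h0[...,1]>100); print('before',W0[m].mean(0))
save('w6',p)
E
```

```text
16.4833 [ 0.48827814 -0.33206842  0.28277441] [-3.13871558e+00  2.62237611e-03  1.55838850e-01] 0.09429106227034235 [-0.83263915  0.49013463  0.76109349]
blue n 625 world [[ 0.561 -0.348  0.052]
 [ 0.619 -0.272  0.123]] tool cm [[ 7.99 -4.12 15.95]
 [13.31  3.23 23.07]]
handle z [0.11858679 0.12007362 0.12134374] mean xy [ 0.4850341  -0.33304279  0.12003283] tool [-0.30483724  0.07299215 16.30855908]
before [ 0.48768855 -0.33278322  0.11976831]
```

View pics/w6.png

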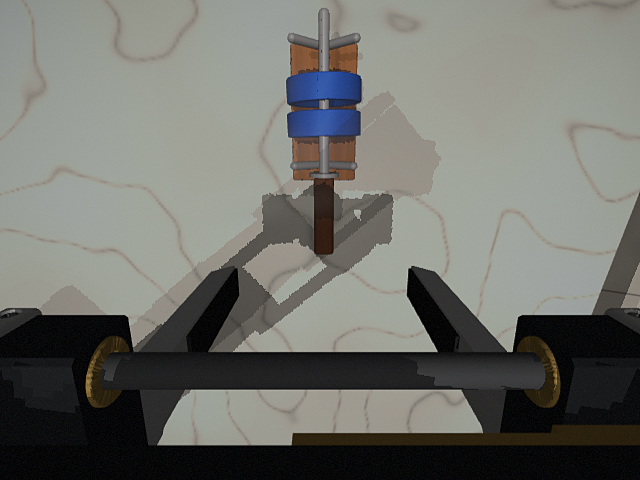

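```bash
python3 -c "
from bench import robot
print(robot.close_job())"
```

```text
the job is handed in; nothing more can be done
None
```

The job is done and handed in at about 16.6 s of the 64 s allowed. I took the rod by its handle, threaded it through both blue cutters, lifted them off the rack together and laid the rod back in its forks. I then opened the gripper and moved it about 19 cm clear.

**Rod:** The last wrist picture shows it lying in both forks with both blue cutters hanging between them. The handle's top is at 120 mm, as before. Its visible centre measured about 3 mm nearer the robot than before. I put part of that down to the view and colour mask, because the gripper released within 1 mm of where it first gripped.

**Cutters:** They span about x = 80–133 mm along the rod, inside the forks at 55 and 165 mm. Their lowest points are about 50 mm above the table.

**Yellow and look-alikes:** I never approached or touched the yellow, green or pink cutters. The yellow one was still in its rack in the picture taken just after the lift.

**Not checked:** I could not view the final side picture because the viewer limit was reached. Its measured cutter positions agreed with the earlier view.

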